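# Open the inspection port of the gear case

### The arm

A 6-joint arm with a two-finger parallel gripper is mounted at the origin on the work surface. World frame = base frame: x ahead of the robot, y to its left, z up, the work surface at z = 0. Lengths are in mm, angles in rad, forces in N, time in s.
With the tool pointing down it reaches from about 400 to 925 mm from the base axis. Payload 12.5 kg.
Tool frame: the origin (TCP) lies midway between the tips of the shut fingers; the grasp point (between the pads) lies 19 mm behind it; z points along the fingers, y is the line along which they close (so a half turn about z gives the same grasp; the last joint's range is limited). The gripper opens to 95 mm and grips with 3 to 60 N. Pads are 20 mm wide; open, the fingers measure 119 mm over their backs; the gripper's body (75 mm by 180 mm) begins 59 mm behind the grasp point.
Start: joints at [-1.326, 0.491, 1.559, -0, 1.092, -0.106], TCP at [214.804, -586.946, 214.661] pointing down, gripper open.
Joint ranges: [-3.1, 3.1], [-0.84, 2.19], [0.05, 2.79], [-1.13, 4.28], [0.06, 2.93], [-2.69, 2.69]. Speed limits (rad/s): [2.22, 2.22, 2.79, 3.14, 3.14, 3.14].

### API

Orientations are given as [roll, pitch, yaw] about the fixed x, y, z axes, in that order (R = Rz(yaw) Ry(pitch) Rx(roll)).
In Python, from cell import * gives the robot as it stands. The module is installed in compiled form; this text tells all that it offers.
- The arm moves only by the tool arm_command, never from a script. Its arguments are lists of equal length, an entry for each row: "delta_pos": the shift along the world's x, y, z in units of 250 mm (1.0 is 250 mm), a list of three; "delta_rot": the turn, a rotation vector about the world's x, y, z in units of 90 degrees (1.0 is 90 degrees), a list of three; "claw": the closure, from 0 (fully open) to 1 (shut). In form: {"delta_pos": [[tx, ty, tz], ...], "delta_rot": [[wx, wy, wz], ...], "claw": [claw, ...]}. A call has exactly 5 rows; each row is the pose to reach, as a shift and turn from the pose commanded when the call began; what a row does not reach only later rows make up. A row lasts 1/12 s, in which the tool goes at most 41.7 mm and 7.16 degrees, less where a joint would pass 70% of its speed; a pose out of reach is approached as far as the arm can. A call with a number of a shift or a turn outside -1 to 1 is refused whole. A call with a gripper value outside its range is refused whole. The fingers move at their own pace and stop on an object; the grip force is fixed at half the most. Time passes only in rows, so rows that repeat a pose let the fingers close, or fill a call up. It gives the time, the measured TCP pose, the force, the opening and the grip force at its end, in the units of the state.
- state(): the state, without advancing time (a new reading comes with each control period).
- read_camera(name): name is "scene" or "top"; returns the picture (420x560x3 uint8, red, green, blue); there is no depth.
- calibration(name): a dict with "camera_matrix" (3x3 intrinsics, pixels), "T" (4x4, takes a point from camera to world coordinates). Camera axes: x right, y down, z forward; pixel columns grow to the right and rows downward; lengths in mm; the calibration is good to about 2 mm. A picture is of the moment at which its call begins. calibration takes no time and is no camera call.
- job_done(): hands the job in; it is judged then, once.
The state is a dict: "t": time; "joints": joint angles; "qvel": joint speeds; "tau": joint torques, N m; "eef_pos": TCP position; "tcp_rot": TCP orientation; "ft_force": force on the tool from outside, world axes, zero at the start; "moment": the same for the moment, N m; "opening": opening from 0.0 (shut) to 1.0 (fully open); "grip_force": force on a finger pad.
Only numpy, scipy, OpenCV 4.12 (cv2) and the standard library are available. Lean on these libraries where they do the work, as an engineer would, in place of code of your own. Each camera call takes 0.05 s, during which the arm holds its last target. There are 200 camera calls.

### The job

I want to look at the teeth inside the gear case on the bench. Swivel the flat cover on its top sideways about its pivot screw, roughly a quarter turn counter-clockwise seen from above, so that the round inspection port lies completely open, and let go. The bearing block beside it has a similar but smaller cover over its grease nipple: leave that one shut.

Things in the scene. Friction and masses are not known exactly. Their poses are not given: they have to be found in the camera images.
- inspection_cover (a joint): Swing (rad) of the gear case's inspection cover: 0 = over the port, grows counter-clockwise seen from above, stop at 1.75, starts at 0 to 0.2. Stays where left; turning takes about 1.5 N at the knob. Flat steel plate 5 mm thick: a 64 mm disc centred 70 mm from the pivot on a 28 mm wide neck. Under it a 44 mm round port, centred 70 mm from the pivot, bare from about 0.8 rad on.
- inspection_knob (a point): Centre of the top of the inspection cover's round steel knob: 18 mm in diameter, standing 36 mm above the plate (top 153 mm above the bench, plate top 117 mm), 84 mm horizontally from the pivot, in line with neck and disc. It moves with the cover.
- inspection_pivot (a point): Pivot of the inspection cover, at the plate's top, 117 mm above the bench; z up is its axis. Flat dark screw head here, 18 mm wide, 6 mm tall; two stop pins near it stand 7 mm above the plate. Gear case: fixed grey casting, foot 205 x 170 mm, top 184 x 156 mm and 112 mm high, with a shaft stub on the side away from the robot.
- grease_cover (a joint): Swing (rad) of the smaller, similar steel cover on the bearing block: 0 = shut, starts at 0 to 0.08, grows counter-clockwise. To be left alone. Lies 128 mm above the bench: 28 mm disc, knob 12 mm wide and 20 mm tall. The block is a fixed grey casting, domed, foot 210 x 70 mm, with a 40 mm shaft through it; it stands on the other half of the bench, left or right of the gear case.
Not all that is in view belongs to the job. Leave any pink or red look-alike of the part that bears grease_cover alone.

How it is judged:
By the outcome, as a careful person would: the job done as asked, in the order asked, and still so for the second after the job is handed in, with the robot touching nothing.
It also fails if it takes over 32 s, if anything falls off the work surface, if the arm or the gripper's body presses on something with over 40 N, if the wrist force passes 120 N, or if a joint passes its speed limit or range.

## Working session

There is one attempt and no reset: what is moved stays moved. The work goes in short steps, Python scripts to look and compute and a tool call to move; the robot and the scene stay as the last step left them, time stands still between calls to the robot, and variables do not carry over. Pictures are saved under pics/ and viewed, at most 10 in all, crops included, and the job is handed in when it is done.

Besides the shell and the picture viewer there is one more tool, called after ">>>" as name(argument=value, ...), one argument or row to a line, values as JSON. arm_command: Moves the arm, as the interface text tells. Shifts and turns lie within -1 to 1; 1 stands for 250 mm of shift or 90 degrees of turn. Its arguments: {"type":"object","properties":{"delta_pos":{"type":"array"},"delta_rot":{"type":"array"},"claw":{"type":"array"}},"required":["delta_pos","delta_rot","claw"]}

```bash
mkdir -p pics; cat > h.py <<'E'
from cell import *
import cv2, numpy as np
def snap(name,fn):
    im=read_camera(name); cv2.imwrite('pics/'+fn,cv2.cvtColor(im,cv2.COLOR_RGB2BGR)); return im
def pt(name,u,v,z):
    c=calibration(name);K=c["camera_matrix"];T=np.array(c["T"])
    d=T[:3,:3]@np.linalg.solve(np.array(K),[u,v,1]);o=T[:3,3]
    return (o+d*(z-o[2])/d[2]).round(1)
def proj(name,p):
    c=calibration(name);T=np.linalg.inv(np.array(c["T"]))
    q=np.array(c["camera_matrix"])@(T[:3,:3]@np.array(p)+T[:3,3]);return (q[:2]/q[2]).round(1)
E
python3 - <<'E'
from h import *
a=snap('scene','s0.png');b=snap('top','t0.png')
cv2.imwrite('pics/ts0.png',cv2.cvtColor(np.vstack([a,b])[:, :],cv2.COLOR_RGB2BGR)[:0+840]) 
print(state())
for n in('scene','top'):print(np.array(calibration(n)['T']).round(2))
E
```

```text
{'t': 0.1, 'joints': array([-1.32562135e+00,  4.91499999e-01,  1.55938183e+00, -7.79701775e-06,
        1.09172061e+00, -1.05603351e-01]), 'qvel': array([ 4.39813029e-04, -1.94416159e-03, -3.91966150e-03, -6.02626198e-05,
        1.40441692e-04,  2.20531019e-05]), 'tau': array([ 3.33039141e-03, -6.13623691e+01, -2.58605361e+01,  6.94497395e-02,
        4.70244011e-02, -5.37467065e-05]), 'eef_pos': array([ 214.73260225, -586.72261133,  214.12204336]), 'tcp_rot': array([-3.14058776e+00, -9.95617679e-05,  3.50781878e-01]), 'ft_force': array([-0.15255555, -0.38622953, -0.57550298]), 'moment': array([ 0.02302462,  0.03166902, -0.033444  ]), 'grip_force': 0.0, 'opening': 0.9992263025248593}
[[ 7.90000e-01  5.00000e-01 -3.50000e-01  1.03479e+03]
 [ 6.10000e-01 -6.50000e-01  4.60000e-01 -1.01157e+03]
 [ 0.00000e+00 -5.80000e-01 -8.20000e-01  1.53922e+03]
 [ 0.00000e+00  0.00000e+00  0.00000e+00  1.00000e+00]]
[[ 3.00000e-02 -1.00000e+00  6.00000e-02  3.31270e+02]
 [-1.00000e+00 -3.00000e-02 -1.00000e-02 -2.09370e+02]
 [ 1.00000e-02 -6.00000e-02 -1.00000e+00  1.42389e+03]
 [ 0.00000e+00  0.00000e+00  0.00000e+00  1.00000e+00]]
```

View pics/s0.png

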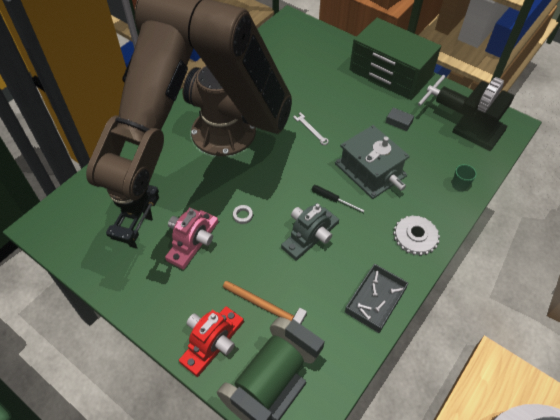

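View pics/t0.png

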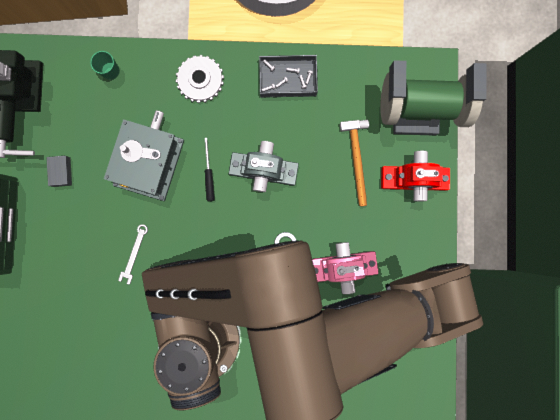

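The scene picture shows the gear case cover near (380,150). In the top picture it is near (140,152). Possible mix-ups in the top picture are the gear case cover (140,152), the grey bearing block's small cover (262,163), the pink block (345,270) and the red block (420,178). I choose the cover on the wide grey casting at (140,152) and will check it in a close crop.

```bash
python3 - <<'E'
import cv2,numpy as np
a=cv2.imread('pics/t0.png')[105:205,95:195];b=cv2.imread('pics/s0.png')[120:200,335:415]
f=lambda i,s:cv2.resize(i,(s,s),interpolation=cv2.INTER_CUBIC)
cv2.imwrite('pics/c0.png',np.hstack([f(a,400),f(b,400)]))
E
```

```text
(no output)
```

View pics/c0.png

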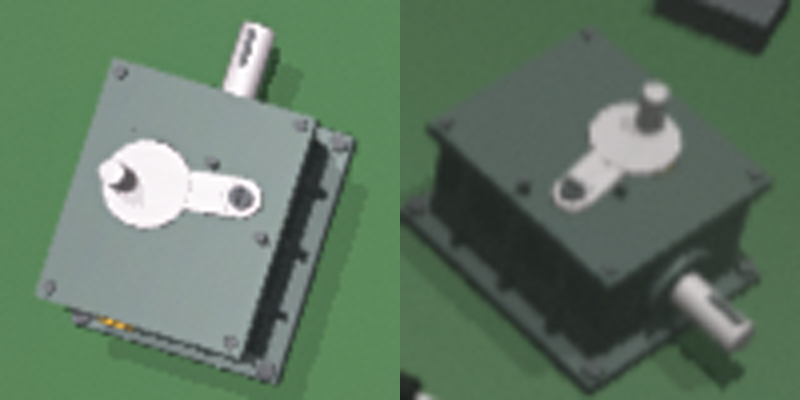

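The crop confirms the cover. In the top image the knob top is at about (123,148) and the pivot screw at (155.5,154.2). In the scene image they are at (386,138.4) and (369.4,157.6).

```bash
python3 - <<'E'
from h import *
k=[pt('top',123,148,153),pt('scene',386,138.4,153)];p=[pt('top',155.5,154.2,122),pt('scene',369.4,157.6,122)]
print(k,p)
for a,b in zip(k,p):
    d=(a-b)[:2];print(np.hypot(*d),np.arctan2(d[1],d[0]))
E
```

```text
[array([565.3, 213.6, 153. ]), array([569.9, 210.9, 153. ])] [array([555.9, 129.3, 122. ]), array([559.7, 127.8, 122. ])]
84.82246164784418 1.45974853149687
83.72365257201814 1.4486635508123902
```

>>> arm_command(
  delta_pos=[
    [0.104, 0.12, 0],
    [0.208, 0.244, 0],
    [0.312, 0.364, 0],
    [0.416, 0.488, 0],
    [0.52, 0.608, 0],
  ],
  delta_rot=[
    [0, 0, 0.07],
    [0, 0, 0.14],
    [0, 0, 0.21],
    [0, 0, 0.28],
    [0, 0, 0.35],
  ],
  claw=[0.4, 0.4, 0.4, 0.4, 0.4],
)

```text
t: 0.52
eef_pos: [345.5, -433.2, 214.4]
tcp_rot: [-3.141, -0.0, 0.906]
ft_force: [-0.3, -1.3, -0.0]
opening: 0.707
grip_force: 0.0
```

>>> arm_command(
  delta_pos=[
    [0.064, 0.146, 0],
    [0.128, 0.292, 0],
    [0.192, 0.44, 0],
    [0.256, 0.586, 0],
    [0.32, 0.732, 0],
  ],
  delta_rot=[
    [0, 0, 0.07],
    [0, 0, 0.14],
    [0, 0, 0.21],
    [0, 0, 0.28],
    [0, 0, 0.35],
  ],
  claw=[0.4, 0.4, 0.4, 0.4, 0.4],
)

```text
t: 0.93
eef_pos: [425.1, -250.0, 214.5]
tcp_rot: [-3.141, -0.0, 1.456]
ft_force: [0.5, -1.4, -0.4]
opening: 0.597
grip_force: 0.0
```

>>> arm_command(
  delta_pos=[
    [0.052, 0.15, 0],
    [0.104, 0.3, 0],
    [0.156, 0.45, 0],
    [0.208, 0.6, 0],
    [0.26, 0.748, 0],
  ],
  delta_rot=[
    [0, 0, 0],
    [0, 0, 0],
    [0, 0, 0],
    [0, 0, 0],
    [0, 0, 0],
  ],
  claw=[0.4, 0.4, 0.4, 0.4, 0.4],
)

```text
t: 1.35
eef_pos: [490.0, -62.9, 214.6]
tcp_rot: [-3.142, -0.0, 1.45]
ft_force: [1.1, 0.9, -0.1]
opening: 0.605
grip_force: 0.0
```

>>> arm_command(
  delta_pos=[
    [0.032, 0.156, 0],
    [0.064, 0.312, 0],
    [0.096, 0.468, 0],
    [0.128, 0.624, 0],
    [0.16, 0.78, 0],
  ],
  delta_rot=[
    [0, 0, 0],
    [0, 0, 0],
    [0, 0, 0],
    [0, 0, 0],
    [0, 0, 0],
  ],
  claw=[0.4, 0.4, 0.4, 0.4, 0.4],
)

```text
t: 1.77
eef_pos: [529.7, 132.1, 214.5]
tcp_rot: [-3.141, 0.0, 1.45]
ft_force: [0.1, -0.7, -0.0]
opening: 0.6
grip_force: 0.0
```

>>> arm_command(
  delta_pos=[
    [0.05, 0.11, 0],
    [0.1, 0.22, 0],
    [0.152, 0.328, 0],
    [0.152, 0.328, 0],
    [0.152, 0.328, 0],
  ],
  delta_rot=[
    [0, 0, 0],
    [0, 0, 0],
    [0, 0, 0],
    [0, 0, 0],
    [0, 0, 0],
  ],
  claw=[0.4, 0.4, 0.4, 0.4, 0.4],
)

```text
t: 2.18
eef_pos: [567.6, 213.1, 213.8]
tcp_rot: [-3.141, 0.001, 1.452]
ft_force: [0.1, 0.5, 0.6]
opening: 0.6
grip_force: 0.0
```

>>> arm_command(
  delta_pos=[
    [0, 0, -0.08],
    [0, 0, -0.16],
    [0, 0, -0.2],
    [0, 0, -0.22],
    [0, 0, -0.22],
  ],
  delta_rot=[
    [0, 0, 0],
    [0, 0, 0],
    [0, 0, 0],
    [0, 0, 0],
    [0, 0, 0],
  ],
  claw=[0.4, 0.4, 0.4, 0.4, 0.4],
)

```text
t: 2.6
eef_pos: [567.4, 211.3, 158.9]
tcp_rot: [-3.14, 0.001, 1.45]
ft_force: [0.5, 0.4, 0.1]
opening: 0.6
grip_force: 0.0
```

```bash
python3 - <<'E'
from h import *
a=snap('scene','s1.png')[100:200,325:425];b=snap('top','t1.png')[105:205,95:195]
f=lambda i:cv2.resize(i,(400,400),interpolation=cv2.INTER_CUBIC)
cv2.imwrite('pics/c1.png',cv2.cvtColor(np.hstack([f(b),f(a)]),cv2.COLOR_RGB2BGR))
E
```

```text
(no output)
```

View pics/c1.png

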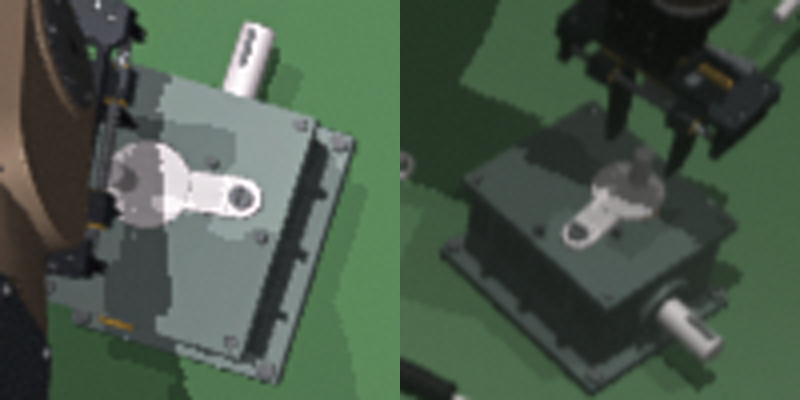

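The close crop shows the open fingers on either side of the knob, which sits between them at about (642,160) in the crop's scene half. I'll lower the gripper and close it to a loose cage.

>>> arm_command(
  delta_pos=[
    [0, 0, -0.06],
    [0, 0, -0.12],
    [0, 0, -0.124],
    [0, 0, -0.124],
    [0, 0, -0.124],
  ],
  delta_rot=[
    [0, 0, 0],
    [0, 0, 0],
    [0, 0, 0],
    [0, 0, 0],
    [0, 0, 0],
  ],
  claw=[0.4, 0.4, 0.4, 0.74, 0.74],
)

```text
t: 3.12
eef_pos: [568.3, 212.1, 129.8]
tcp_rot: [3.14, -0.0, 1.45]
ft_force: [0.5, 0.1, 0.7]
opening: 0.509
grip_force: 0.0
```

>>> arm_command(
  delta_pos=[
    [0, 0, 0],
    [0, 0, 0],
    [0, 0, 0],
    [0, 0, 0],
    [0, 0, 0],
  ],
  delta_rot=[
    [0, 0, 0],
    [0, 0, 0],
    [0, 0, 0],
    [0, 0, 0],
    [0, 0, 0],
  ],
  claw=[0.74, 0.74, 0.74, 0.74, 0.74],
)

```text
t: 3.53
eef_pos: [567.8, 212.1, 128.9]
tcp_rot: [3.141, -0.0, 1.45]
ft_force: [-0.3, -0.4, -0.2]
opening: 0.264
grip_force: 0.0
```

```bash
python3 - <<'E'
import numpy as np
p=np.array([557.8,128.5]);a0=1.454;s=p+84.3*np.array([np.cos(a0),np.sin(a0)])
for a in np.arange(0,1.51,.1):
    q=p+84.3*np.array([np.cos(a0+a),np.sin(a0+a)]); print(round(a,2),((q-s)/250).round(3),round(a/1.5708,3))
E
```

```text
0.0 [0. 0.] 0.0
0.1 [-0.034  0.002] 0.064
0.2 [-0.067  0.001] 0.127
0.3 [-0.101 -0.003] 0.191
0.4 [-0.134 -0.011] 0.255
0.5 [-0.165 -0.022] 0.318
0.6 [-0.196 -0.036] 0.382
0.7 [-0.225 -0.053] 0.446
0.8 [-0.252 -0.073] 0.509
0.9 [-0.277 -0.096] 0.573
1.0 [-0.3   -0.121] 0.637
1.1 [-0.32  -0.148] 0.7
1.2 [-0.337 -0.177] 0.764
1.3 [-0.351 -0.207] 0.828
1.4 [-0.363 -0.239] 0.891
1.5 [-0.371 -0.272] 0.955
```

>>> arm_command(
  delta_pos=[
    [-0.034, 0.002, 0],
    [-0.067, 0.001, 0],
    [-0.101, -0.003, 0],
    [-0.134, -0.011, 0],
    [-0.165, -0.022, 0],
  ],
  delta_rot=[
    [0, 0, 0.064],
    [0, 0, 0.127],
    [0, 0, 0.191],
    [0, 0, 0.255],
    [0, 0, 0.318],
  ],
  claw=[0.74, 0.74, 0.74, 0.74, 0.74],
)

```text
t: 3.95
eef_pos: [526.6, 206.8, 128.8]
tcp_rot: [3.14, -0.0, 1.955]
ft_force: [1.1, 1.0, -0.6]
opening: 0.262
grip_force: 1.0
```

>>> arm_command(
  delta_pos=[
    [-0.031, -0.014, 0],
    [-0.06, -0.031, 0],
    [-0.087, -0.051, 0],
    [-0.112, -0.074, 0],
    [-0.135, -0.099, 0],
  ],
  delta_rot=[
    [0, 0, 0.064],
    [0, 0, 0.128],
    [0, 0, 0.191],
    [0, 0, 0.255],
    [0, 0, 0.319],
  ],
  claw=[0.74, 0.74, 0.74, 0.74, 0.74],
)

```text
t: 4.37
eef_pos: [492.8, 181.8, 128.8]
tcp_rot: [3.141, 0.001, 2.456]
ft_force: [1.5, 0.7, -0.3]
opening: 0.26
grip_force: 0.9
```

>>> arm_command(
  delta_pos=[
    [-0.02, -0.027, 0],
    [-0.037, -0.056, 0],
    [-0.051, -0.086, 0],
    [-0.063, -0.118, 0],
    [-0.067, -0.134, 0],
  ],
  delta_rot=[
    [0, 0, 0.063],
    [0, 0, 0.127],
    [0, 0, 0.191],
    [0, 0, 0.254],
    [0, 0, 0.286],
  ],
  claw=[0.74, 0.74, 0.74, 0.74, 0.74],
)

```text
t: 4.78
eef_pos: [476.1, 147.9, 128.9]
tcp_rot: [3.141, 0.001, 2.906]
ft_force: [0.3, 1.0, -0.1]
opening: 0.259
grip_force: 0.8
```

>>> arm_command(
  delta_pos=[
    [0, 0, 0],
    [0, 0, 0],
    [0, 0, 0],
    [0, 0, 0],
    [0, 0, 0],
  ],
  delta_rot=[
    [0, 0, 0],
    [0, 0, 0],
    [0, 0, 0],
    [0, 0, 0],
    [0, 0, 0],
  ],
  claw=[0.74, 0.4, 0.4, 0.4, 0.4],
)

```text
t: 5.2
eef_pos: [476.1, 148.5, 128.6]
tcp_rot: [3.142, -0.0, 2.9]
ft_force: [0.2, 1.0, 0.3]
opening: 0.485
grip_force: 0.0
```

>>> arm_command(
  delta_pos=[
    [0, 0, 0.04],
    [0, 0, 0.12],
    [0, 0, 0.24],
    [0, 0, 0.36],
    [0, 0, 0.48],
  ],
  delta_rot=[
    [0, 0, 0],
    [0, 0, 0],
    [0, 0, 0],
    [0, 0, 0],
    [0, 0, 0],
  ],
  claw=[0.4, 0.4, 0.4, 0.4, 0.4],
)

```text
t: 5.62
eef_pos: [475.7, 148.4, 250.7]
tcp_rot: [3.142, -0.0, 2.9]
ft_force: [0.6, -0.1, 0.1]
opening: 0.601
grip_force: 0.0
```

```bash
python3 - <<'E'
from h import *
a=snap('scene','s2.png')[100:200,325:425];b=snap('top','t2.png')[105:205,95:195]
f=lambda i:cv2.resize(i,(400,400),interpolation=cv2.INTER_CUBIC)
cv2.imwrite('pics/c2.png',cv2.cvtColor(np.hstack([f(b),f(a)]),cv2.COLOR_RGB2BGR))
E
```

```text
(no output)
```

View pics/c2.png

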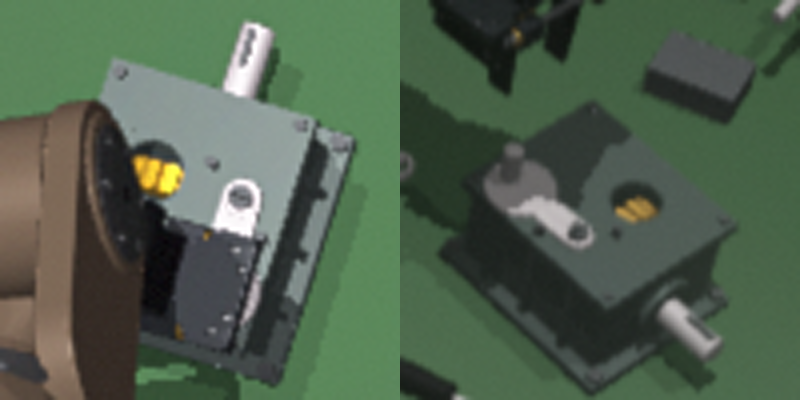

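The crop shows the port fully bare, with the yellow teeth visible at about (635,205). The cover has swung to the robot side and the gripper is clear of it.

```bash
python3 -c "
from h import *
k=pt('scene',353,137.3,153);d=k[:2]-[559.7,127.8];print(np.arctan2(d[1],d[0])-1.4487)
print(job_done())"
```

```text
1.4722993996356477
the job is handed in; nothing more can be done
None
```

The inspection cover is swung about 1.47 rad (84°) counter-clockwise from where it started, the port is fully open with the teeth visible, the gripper has let go, and I did not touch the grease cover; the job is handed in.

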